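# Unbolt and open the weight store

## Robot

A 7-joint arm with a two-finger parallel gripper is mounted at the origin on a cart in front of the work surface, level with it; the furniture and walls round the work are solid. World frame = base frame: x ahead of the robot, y to its left, z up, the work surface at z = 0. Lengths are in m, angles in rad, forces in N, time in s.
With the tool pointing down it reaches from about 0.425 to 0.925 m from the base axis. Payload 6.8 kg.
Tool frame: the origin (TCP) lies on the centre line of the jaws, within the pads' length; the fingertips stand bot.tip_reach ahead of it and the grasp point (between the pads) lies 3 mm ahead of it (bot.tip_reach is the distance from the TCP to the fingertips, in m); z points along the fingers, y is the line along which they close (so a half turn about z gives the same grasp; the last joint's range is limited). The gripper opens to 85 mm and grips with 20 to 120 N. Pads are 22 mm wide; open, the fingers measure 114 mm over their backs; the gripper's body (76 mm by 85 mm) begins 54 mm behind the grasp point. The pads swing forward as they close: fully open they stand 13 mm farther back than shut.
Start: joints at [1.043, 0.477, 0.022, 1.555, -0.011, 1.109, -0.083], TCP at [0.275, -0.616, 0.253] pointing down, gripper open.
Joint ranges: [-2.96, 2.96], [-0.34, 2.1], [-1.41, 1.46], [0.24, 2.44], [-1.37, 4.51], [0.17, 1.92], [-2.96, 2.96]. Speed limits (rad/s): [2.39, 2.39, 3.14, 3.14, 3.14, 3.14, 3.14].

## Interface

Orientations are given as a unit quaternion [w, x, y, z].
In Python, from station import bot gives the robot as it stands.
- The arm moves only by the tool jog_arm, never from a script. Its argument "deltas" is a list of rows, each a list of 7 numbers: the shift along the world's x, y, z in m, then the turn, a rotation vector about the world's x, y, z in rad, then the opening, from 0 (shut) to 1 (fully open). In form: [[x, y, z, rx, ry, rz, grip], ...]. A call has 1 to 10 rows; each row shifts and turns the commanded pose from where the row before left it; what a row does not reach is not made up. A row lasts 1/10 s, in which the tool goes at most 50 mm and 8.59 degrees, less where a joint would pass 70% of its speed; a pose out of reach is approached as far as the arm can. A call with a gripper value outside its range is refused whole. The fingers move at their own pace and stop on an object; "newtons" is the grip in N (left out, the last holds). Time passes only in rows, so rows that do not move let the fingers close. It gives the time, the measured TCP pose, the force, the opening and the grip force at its end, in the units of the state.
- bot.get_obs(): the state, without advancing time (a new reading comes with each control period).
- bot.read_camera(name): name is "scene" or "side" or "wrist"; returns a dict with "img" (420x560x3 uint8, red, green, blue), "K" (3x3 intrinsics, pixels), "eye" and "attitude" of the camera in the world. Camera axes: x right, y down, z forward; pixel columns grow to the right and rows downward; lengths in m; the calibration is good to about 2 mm. A picture is of the moment at which its call begins. There is no depth.
- bot.hand_in(): hands the job in; it is judged then, once.
The state is a dict: "t": time; "q": joint angles; "joint_vel": joint speeds; "joint_torque": joint torques, N m; "eef_pos": TCP position; "tool_rot": TCP orientation; "contact_force": force on the tool from outside, world axes, zero at the start; "torque": the same for the moment, N m; "gripper_width": opening from 0.0 (shut) to 1.0 (fully open); "grasp_force": force on a finger pad.
Only numpy, scipy, OpenCV 4.12 (cv2) and the standard library are available. Lean on these libraries where they do the work, as an engineer would, in place of code of your own. Each camera call takes 0.05 s, during which the arm holds its last target. There are 200 camera calls.

## Task

Open the weight store, the low grey box with the metal sliding lid, so that the check weights inside can be reached. The lid is locked by a bolt: first draw the bolt fully back by its round knob, then slide the lid fully open by its bar handle. Leave the bolt drawn back and the lid open.

Things in the scene. Friction and masses are not known exactly. Their poses are not given: they have to be found in the camera images.
- store_bolt (a joint): Lock bolt of the weight store: a flat steel bar, 58 x 18 mm, on the store's front ledge, with an upright knob. 0 = shut, its tongue in the lid's path; 0.030 m = fully drawn back; starts at 0 to 0.003; clears the lid at about 0.015. It moves along -x of bolt_knob (roughly toward the robot) against 2 N of friction and stays where it is left.
- bolt_knob (a point): On the axis of the bolt's round knob, a plain steel cylinder 18 mm in diameter, 30 mm tall; 13.5 mm below its top, 17 mm above the bar, 72 mm above the worktop. Nothing within 60 mm of the knob stands more than 1 mm higher than the bar. Axes: z up, -x = bolt is drawn back, y = along the store's length. Bolt and lid at 0: 69.5 mm in -x, 73 mm in +y of lid_handle.
- store_lid (a joint): Sliding lid, a metal plate 86 x 120 x 7 mm in rails on the store: a grey box 160 deep (x), 250 long (y), 46 high, fixed; right half a well with check weights, left half a flat deck. 0 = closed; 0.105 m = fully open over the deck; starts at 0 to 0.003. Moves along +y of lid_handle (roughly left), 2.5 N of friction, stays where left. With the bolt shut it moves only 4 mm.
- lid_handle (a point): Centre of the bar of the lid's black bridge handle, on the middle of the lid. The bar is 70 mm long (along x of the point), 14 mm thick (along y), 18 mm tall (9 mm above and below the point), on two feet; the point is 73 mm above the worktop, 19 mm above the lid's plate. Axes: z up; +y = the direction in which the lid opens.

How it is judged:
By the outcome, as a careful person would: the job done as asked, in the order asked, and still so for the second after the job is handed in, with the robot touching nothing.
It also fails if it takes over 45 s, if anything falls off the work surface, if the arm or the gripper's body presses on something with over 40 N, if the wrist force passes 120 N, or if a joint passes its speed limit or range.

## Working session

There is one attempt and no reset: what is moved stays moved. The work goes in short steps, Python scripts to look and compute and a tool call to move; the robot and the scene stay as the last step left them, time stands still between calls to the robot, and variables do not carry over. Pictures are saved under pics/ and viewed, at most 10 in all, crops included, and the job is handed in when it is done.

Besides the shell and the picture viewer there is one more tool, called after "Emit:" as name(argument=value, ...) on one line, values as JSON. jog_arm: Moves the arm, as the interface text tells. Its arguments: {"type":"object","properties":{"deltas":{"type":"array"},"newtons":{"type":"number"}},"required":["deltas"]}

```bash
mkdir -p pics
python3 - <<'E'
from station import bot
import cv2,numpy as np
o=bot.get_obs();print(o,bot.tip_reach)
for n in("scene","side"):
    c=bot.read_camera(n);cv2.imwrite(f"pics/{n}0.png",c["img"][:,:,::-1]);print(n,c["K"],c["eye"],c["attitude"])
a=[cv2.imread(f"pics/{n}0.png") for n in("scene","side")]
cv2.imwrite("pics/both.png",np.vstack([a[0][:300],a[1][:300]]) if 0 else a[0])
E
```

```text
{'t': 0.0, 'q': array([ 1.04286589,  0.47778957,  0.02232717,  1.55644217, -0.01151519,
        1.10928318, -0.08309453]), 'joint_vel': array([-1.20256580e-03, -1.17442422e-03, -9.46779278e-04, -8.93862058e-04,
       -6.21015894e-04,  6.53163883e-07, -1.14289755e-03]), 'joint_torque': array([-1.11039011e-03, -5.96442211e+01,  1.60784908e+00, -2.81193978e+01,
        1.24910264e-02,  9.27687564e-03, -8.49998344e-06]), 'eef_pos': array([ 0.27491303, -0.61588533,  0.2523364 ]), 'tool_rot': array([-8.63965802e-04,  9.78044903e-01,  2.08392328e-01, -2.42151768e-04]), 'contact_force': array([-0.24169489, -0.83631929, -0.24868118]), 'torque': array([0.01577012, 0.02717961, 0.00663499]), 'grasp_force': 0.0, 'gripper_width': 1.001035469631088} 0.022
scene [[406.03789554   0.         274.43296128]
 [  0.         406.03789554 218.37482943]
 [  0.           0.           1.        ]] [0.10642832 0.3841921  0.70747507] [ 0.13050897 -0.32335429  0.8677019  -0.35426379]
side [[481.14552247   0.         270.15255528]
 [  0.         481.14552247 195.90793647]
 [  0.           0.           1.        ]] [0.16812403 0.7155048  0.72714832] [ 0.07748444 -0.18264315  0.87749522 -0.43662315]
```

View pics/scene0.png

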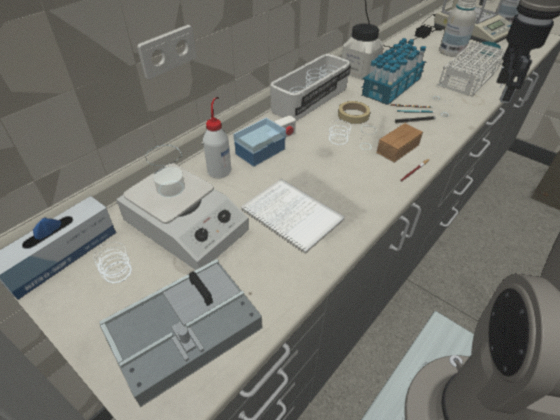

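View pics/side0.png

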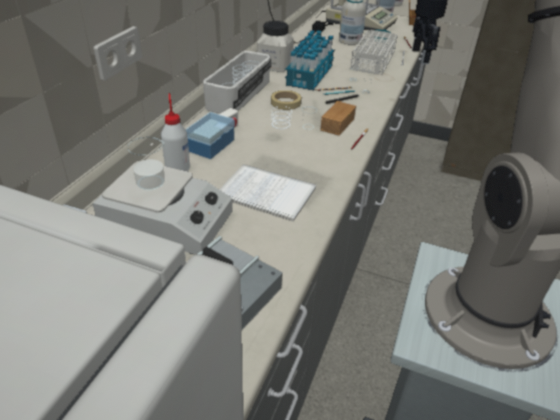

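The scene view shows the store at about (100–262, 262–397), with the black handle near (201,288) and the knob near (183,330). The side view is mostly blocked by a cabinet. I'll zoom in on the scene view.

```bash
cat > h.py <<'E'
import numpy as np,cv2
from scipy.spatial.transform import Rotation as R
def Rm(c): return R.from_quat(np.asarray(c["attitude"])[[1,2,3,0]]).as_matrix()
def ray(c,uv,z):
    d=Rm(c)@np.linalg.inv(c["K"])@np.array([*uv,1.]); e=np.asarray(c["eye"]); return e+d*(z-e[2])/d[2]
def proj(c,p):
    q=c["K"]@(Rm(c).T@(np.asarray(p)-c["eye"])); return q[:2]/q[2]
E
python3 - <<'E'
from station import bot
from h import *
c=bot.read_camera("scene");im=c["img"][:,:,::-1]
cv2.imwrite("pics/crop.png",cv2.resize(im[255:405,90:275],None,fx=4,fy=4,interpolation=cv2.INTER_CUBIC))
print("handle",ray(c,(201,288),.078),"knob",ray(c,(183,330),.08))
for n,p in dict(l=(102,324),b=(218,263),r=(261,320),f=(141,393)).items(): print(n,ray(c,p,.046))
E
```

```text
handle [0.49234182 0.14333919 0.078     ] knob [0.45009675 0.22189593 0.08      ]
l [0.58899831 0.30140993 0.046     ]
b [0.5316926  0.06669585 0.046     ]
r [0.37645873 0.10649382 0.046     ]
f [0.43357774 0.32991385 0.046     ]
```

View pics/crop.png

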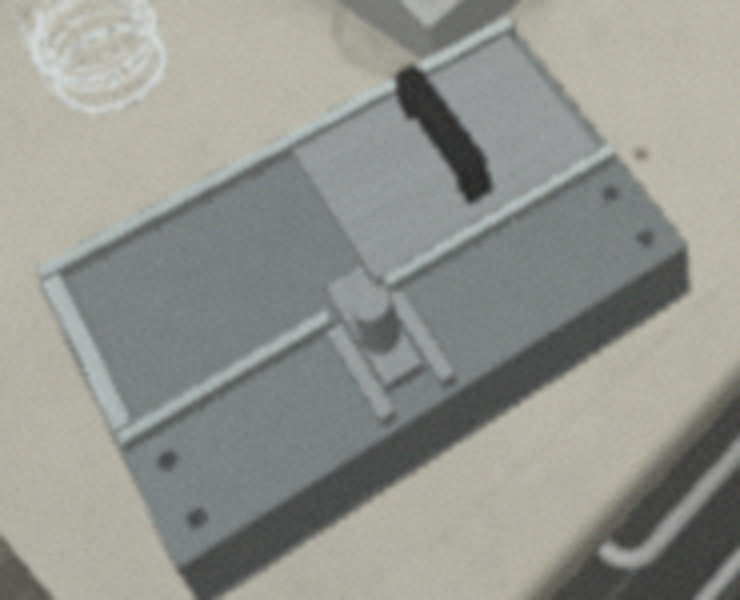

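In the crop, the knob top is at about (370,290), which is full-image (182.5,327.5). The bar top centre is at about (446,125), full-image (201.5,286.2), and the edges give a yaw of about -0.245. I'll move above the store and check from near with the wrist camera.

Emit:
jog_arm(deltas=[[0.03,0.04,0,0,0,0.13,1],[0.03,0.04,0,0,0,0.13,1],[0.03,0.04,0,0,0,0.13,1],[0.03,0.04,0,0,0,0.13,1],[0.03,0.04,0,0,0,0.13,1],[0.02,0.04,0,0,0,0.13,1],[0.01,0.045,0,0,0,0.13,1],[0,0.045,0,0,0,0.13,1],[0,0.045,0,0,0,0.13,1],[0,0.045,0,0,0,0.13,1]])

```text
t: 1.15
eef_pos: [0.4547, -0.1946, 0.2531]
tool_rot: [-0.0, 0.65, 0.76, -0.0]
contact_force: [1.8, 0.4, 0.0]
gripper_width: 0.996
grasp_force: 0.0
```

Emit:
jog_arm(deltas=[[0,0.045,0,0,0,0.13,1],[0,0.045,0,0,0,0.13,1],[0,0.045,0,0,0,0.13,1],[0,0.045,0,0,0,0.13,1],[0,0.045,0,0,0,0.13,1],[0,0.045,0,0,0,0.13,1],[0,0.045,0,0,0,0.13,1],[0,0.045,0,0,0,0.13,1],[0,0.045,0,0,0,0.13,1],[0,0,0,0,0,0,1]])

```text
t: 2.15
eef_pos: [0.4538, 0.2154, 0.2539]
tool_rot: [-0.0, 0.12, 0.993, 0.002]
contact_force: [-0.5, 1.4, -0.9]
gripper_width: 1.002
grasp_force: 0.0
```

Run:
```python
from station import bot
from h import *
c=bot.read_camera("scene")
print("handle",ray(c,(201.5,286.2),.082),"knob",ray(c,(182.5,327.5),.0855))
c=bot.read_camera("wrist");cv2.imwrite("pics/w1.png",c["img"][:,:,::-1])
o=bot.get_obs();print(o['t'],o['eef_pos'],o['q'],R.from_quat(o['tool_rot'][[1,2,3,0]]).as_matrix(),c["eye"])
```

```text
handle [0.49218039 0.14157363 0.082     ] knob [0.45133473 0.22081814 0.0855    ]
2.25 [0.45467123 0.20929212 0.25299647] [ 0.15387213  0.29156375 -0.8330089   1.92156582  0.24924112  1.03540816
  0.5336535 ] [[-9.68856904e-01  2.47619692e-01 -8.87402929e-04]
 [ 2.47619769e-01  9.68857291e-01  2.43515586e-05]
 [ 8.65796723e-04 -1.96145332e-04 -9.99999606e-01]] [0.37367286 0.23096804 0.37392414]
```

View pics/w1.png

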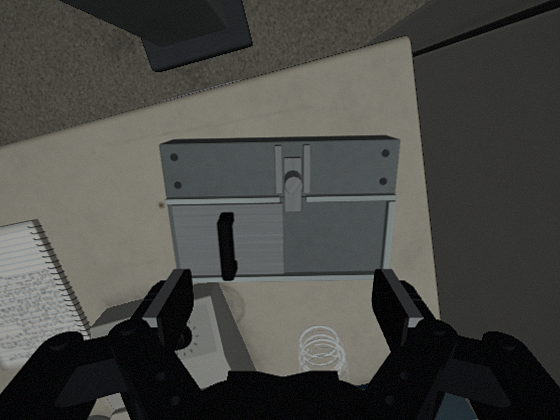

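The wrist view shows the store squared up with the image. The knob top is near (293,186) and the bar runs from (227,213) to (230,277). The store's top front edge runs from (161,143) to (399,140).

Run:
```python
from station import bot
from h import *
c=bot.read_camera("wrist");im=c["img"]
cv2.imwrite("pics/w2.png",cv2.resize(im[130:290,200:330,::-1],None,fx=4.5/1.25,fy=4.5/1.25,interpolation=cv2.INTER_CUBIC))
m=np.zeros(im.shape[:2],np.uint8);g=im.max(2);m[205:285,205:250]=(g[205:285,205:250]<50)
n,l,s,ce=cv2.connectedComponentsWithStats(m);i=1+s[1:,4].argmax();print(s[i],ce[i])
pts=np.argwhere(l==i)[:,::-1].astype(np.float32);print(cv2.minAreaRect(pts))
h=ray(c,ce[i],.078);k=ray(c,(293,186),.0855);print("h",h,"k",k)
a,b=ray(c,(164,146),.046),ray(c,(397,143),.046);print(a,b,np.linalg.norm(b-a))
d=b-a;yaw=np.arctan2(-d[0],d[1]);print("yaw",yaw)
x=np.array([np.cos(yaw),np.sin(yaw)]);y=np.array([-x[1],x[0]]);v=(k-h)[:2];print("k-h local",v@x,v@y)
print(bot.get_obs()['eef_pos'])
```

```text
[ 205  211   36   69 1039] [229.11357074 245.87969201]
((229.41539001464844, 246.47695922851562), (31.57408905029297, 69.8138198852539), 15.255120277404785)
h [0.49819994 0.14066119 0.078     ] k [0.45050683 0.22015113 0.0855    ]
[0.38658807 0.10019155 0.046     ] [0.44320202 0.33338309 0.046     ] 0.23996548589522063
yaw -0.23817073313849058
k-h local -0.06510048922450418 0.06599401396940925
[0.45501583 0.20783252 0.25289391]
```

View pics/w2.png

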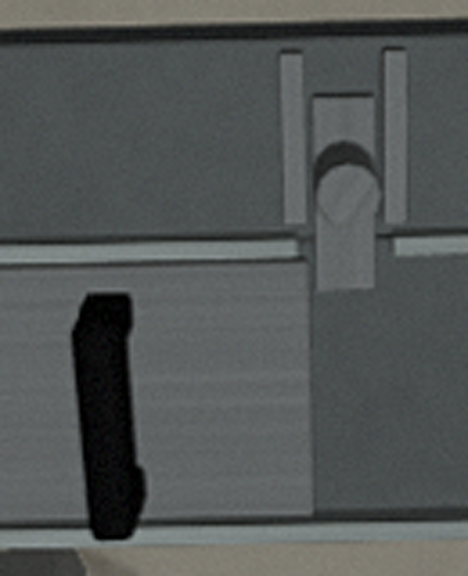

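The crop puts the knob top centre at about (346,196), full-image (296.1,184.4). The bar top centre is at about (107,415), full-image (229.7,245.3).

Run:
```python
from station import bot
from h import *
c=bot.read_camera("wrist")
h=ray(c,(229.7,245.3),.082);k=ray(c,(296.1,184.4),.0855);print("h",h,"k",k)
yaw=-.242
x=np.array([np.cos(yaw),np.sin(yaw)]);y=np.array([-x[1],x[0]]);v=(k-h)[:2];print("k-h local",v@x,v@y,x,y)
o=bot.get_obs();print(o['eef_pos'],k[:2]-o['eef_pos'][:2],R.from_quat(o['tool_rot'][[1,2,3,0]]).as_rotvec())
s=bot.read_camera("scene");print(proj(s,k),proj(s,h))
```

```text
h [0.49616983 0.14090515 0.082     ] k [0.45004704 0.22173377 0.0855    ]
k-h local -0.06414896857820881 0.0674202322388255 [ 0.97086063 -0.23964483] [0.23964483 0.97086063]
[0.45521349 0.207086   0.25288572] [-0.00516646  0.01464777] [-3.98303932e-01 -3.11574553e+00  2.07968371e-03]
[182.57873833 328.31872873] [200.31911523 284.80294018]
```

Emit:
jog_arm(deltas=[[-0.005,0.014,-0.02,0,0,0,0.7],[0,0,-0.03,0,0,0,0.7],[0,0,-0.03,0,0,0,0.7],[0,0,-0.03,0,0,0,0.7],[0,0,-0.025,0,0,0,0.7],[0,0,-0.02,0,0,0,0.7],[0,0,-0.015,0,0,0,0.7],[0,0,0,0,0,0,0.7],[0,0,0,0,0,0,0.7],[0,0,0,0,0,0,0.7]], newtons=40)

```text
t: 3.4
eef_pos: [0.4509, 0.2228, 0.0844]
tool_rot: [0.001, 0.126, 0.992, 0.0]
contact_force: [-0.5, 0.6, 0.5]
gripper_width: 0.703
grasp_force: 0.0
```

Run:
```python
from station import bot
from h import *
c=bot.read_camera("wrist");cv2.imwrite("pics/w3.png",c["img"][:,:,::-1])
o=bot.get_obs();print(o['t'],o['eef_pos'],o['contact_force'],proj(c,[.4505,.2215,.0855]),proj(c,o['eef_pos']))
```

```text
3.45 [0.45086887 0.22282479 0.08438287] [-0.07004556  0.08438344 -0.18603924] [280.98353026 297.70963673] [284.06044107 296.27121797]
```

View pics/w3.png

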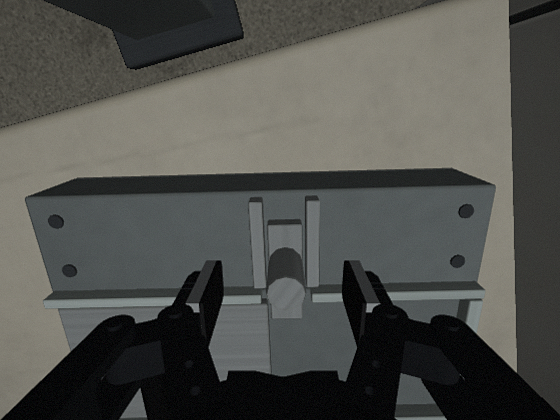

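The knob top is at (287,293), between the pads and within about 2 mm of the TCP, which projects to (284,296). I'll grip it and draw the bolt back 30 mm along (-0.971, +0.240).

Emit:
jog_arm(deltas=[[0,0,-0.003,0,0,0,0],[0,0,0,0,0,0,0],[0,0,0,0,0,0,0],[0,0,0,0,0,0,0],[0,0,0,0,0,0,0],[0,0,0,0,0,0,0],[0,0,0,0,0,0,0]], newtons=40)

```text
t: 4.15
eef_pos: [0.4507, 0.2242, 0.0808]
tool_rot: [0.001, 0.125, 0.992, 0.001]
contact_force: [0.9, 5.6, -0.1]
gripper_width: 0.193
grasp_force: 39.3
```

Emit:
jog_arm(deltas=[[-0.0049,0.0012,0,0,0,0,0],[-0.0049,0.0012,0,0,0,0,0],[-0.0049,0.0012,0,0,0,0,0],[-0.0049,0.0012,0,0,0,0,0],[-0.0049,0.0012,0,0,0,0,0],[-0.0029,0.0007,0,0,0,0,0],[0,0,0,0,0,0,0],[0,0,0,0,0,0,0],[0,0,0,0,0,0,0]])

```text
t: 5.05
eef_pos: [0.4232, 0.2305, 0.0808]
tool_rot: [0.0, 0.125, 0.992, 0.001]
contact_force: [1.0, 6.0, 2.5]
gripper_width: 0.193
grasp_force: 39.5
```

Emit:
jog_arm(deltas=[[-0.0019,0.0005,0,0,0,0,0],[-0.0019,0.0005,0,0,0,0,0],[0,0,0,0,0,0,0],[0,0,0,0,0,0,0],[0,0,0,0,0,0,0]])

```text
t: 5.55
eef_pos: [0.4224, 0.2307, 0.0809]
tool_rot: [0.002, 0.126, 0.992, 0.001]
contact_force: [10.6, 3.1, -6.2]
gripper_width: 0.192
grasp_force: 39.3
```

The bolt is at its end stop, with the force up to about 10 N. I'll release it, lift, and look at the handle from above.

Emit:
jog_arm(deltas=[[0,0,0,0,0,0,0.7],[0,0,0,0,0,0,0.7],[0,0,0,0,0,0,0.7],[0,0,0,0,0,0,0.7],[0,0,0,0,0,0,0.7],[0,0,0.03,0,0,0,0.7],[0.01,-0.01,0.03,0,0,0,0.7],[0.02,-0.03,0.03,0,0,0,0.7],[0.03,-0.03,0,0,0,0,0.7],[0.02,-0.02,0,0,0,0,0.7]])

```text
t: 6.55
eef_pos: [0.5011, 0.1378, 0.1714]
tool_rot: [0.001, 0.127, 0.992, -0.0]
contact_force: [0.6, 0.1, -0.9]
gripper_width: 0.706
grasp_force: 0.0
```

Emit:
jog_arm(deltas=[[0,0,0,0,0,0,0.7],[0,0,0,0,0,0,0.7],[0,0,0,0,0,0,0.7]])

```text
t: 6.85
eef_pos: [0.498, 0.1412, 0.1702]
tool_rot: [-0.0, 0.125, 0.992, 0.0]
contact_force: [0.2, 0.1, -0.2]
gripper_width: 0.701
grasp_force: 0.0
```

Run:
```python
from station import bot
from h import *
c=bot.read_camera("wrist");cv2.imwrite("pics/w4.png",c["img"][:,:,::-1])
o=bot.get_obs();print(o['t'],o['eef_pos'],o['contact_force'])
np.savez("c4.npz",**{k:c[k] for k in("K","eye","attitude")})
for p in([.5007,.1337,.082],[.496,.141,.082],[.4213,.2288,.0855]): print(proj(c,p))
```

```text
6.9 [0.49792177 0.14139853 0.17021354] [-0.20872782  0.72037714 -0.22910892]
[274.00688111 229.51629372]
[282.23401073 221.24140797]
[392.24979193  78.02622468]
```

View pics/w4.png

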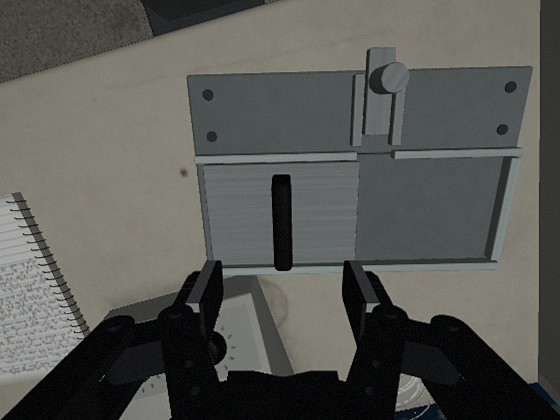

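The picture shows the bolt drawn back, with the knob at (395,78). The bar's centre is at (282,222), which matches (0.496,0.141) and lies under the TCP. I'll descend and grip it.

Emit:
jog_arm(deltas=[[-0.002,0,-0.03,0,0,0,0.7],[0,0,-0.03,0,0,0,0.7],[0,0,-0.018,0,0,0,0.7],[0,0,-0.01,0,0,0,0.7],[0,0,0,0,0,0,0.7],[0,0,0,0,0,0,0.7]])

```text
t: 7.5
eef_pos: [0.4971, 0.141, 0.0829]
tool_rot: [0.0, 0.125, 0.992, 0.0]
contact_force: [0.3, 0.8, 0.2]
gripper_width: 0.698
grasp_force: 0.0
```

Emit:
jog_arm(deltas=[[0,0,0,0,0,0,0],[0,0,0,0,0,0,0],[0,0,0,0,0,0,0],[0,0,0,0,0,0,0],[0,0,0,0,0,0,0],[0,0,0,0,0,0,0]], newtons=30)

```text
t: 8.1
eef_pos: [0.4974, 0.1404, 0.083]
tool_rot: [0.001, 0.125, 0.992, -0.0]
contact_force: [-2.2, -0.3, 6.8]
gripper_width: 0.156
grasp_force: 31.8
```

Emit:
jog_arm(deltas=[[0.0024,0.0097,0,0,0,0,0],[0.0024,0.0097,0,0,0,0,0],[0.0024,0.0097,0,0,0,0,0],[0.0024,0.0097,0,0,0,0,0],[0.0024,0.0097,0,0,0,0,0],[0.0024,0.0097,0,0,0,0,0],[0,0,0,0,0,0,0],[0,0,0,0,0,0,0]])

```text
t: 8.9
eef_pos: [0.5112, 0.2004, 0.083]
tool_rot: [0.0, 0.125, 0.992, 0.001]
contact_force: [-2.7, 2.8, 5.5]
gripper_width: 0.161
grasp_force: 31.3
```

Emit:
jog_arm(deltas=[[0.0024,0.0097,0,0,0,0,0],[0.0024,0.0097,0,0,0,0,0],[0.0024,0.0097,0,0,0,0,0],[0.0024,0.0097,0,0,0,0,0],[0,0,0,0,0,0,0],[0,0,0,0,0,0,0]])

```text
t: 9.5
eef_pos: [0.5202, 0.2394, 0.083]
tool_rot: [-0.0, 0.124, 0.992, 0.001]
contact_force: [-5.7, 3.6, 6.6]
gripper_width: 0.156
grasp_force: 31.3
```

Emit:
jog_arm(deltas=[[0.0006,0.0024,0,0,0,0,0],[0.0006,0.0024,0,0,0,0,0],[0,0,0,0,0,0,0],[0,0,0,0,0,0,0],[0,0,0,0,0,0,0]])

```text
t: 10.0
eef_pos: [0.5207, 0.2413, 0.083]
tool_rot: [-0.001, 0.125, 0.992, -0.001]
contact_force: [-8.4, -3.2, 13.6]
gripper_width: 0.162
grasp_force: 32.7
```

Emit:
jog_arm(deltas=[[0.0005,0.0019,0,0,0,0,0],[0,0,0,0,0,0,0],[0,0,0,0,0,0,0]])

```text
t: 10.3
eef_pos: [0.5207, 0.2414, 0.0829]
tool_rot: [-0.001, 0.126, 0.992, -0.003]
contact_force: [-9.9, -8.1, 19.2]
gripper_width: 0.162
grasp_force: 33.8
```

The lid is at its stop: no further motion while the force rises. I'll release it, lift, and check.

Emit:
jog_arm(deltas=[[0,0,0,0,0,0,0.7],[0,0,0,0,0,0,0.7],[0,0,0,0,0,0,0.7],[0,0,0,0,0,0,0.7],[0,0,0,0,0,0,0.7],[0,0,0.03,0,0,0,0.7],[0,0,0.03,0,0,0,0.7],[0,0,0.04,0,0,0,0.7],[0,-0.03,0.02,0,0,0,0.7],[0,0,0,0,0,0,0.7]])

```text
t: 11.3
eef_pos: [0.5249, 0.2113, 0.205]
tool_rot: [0.002, 0.128, 0.992, -0.0]
contact_force: [0.5, -0.9, 0.3]
gripper_width: 0.698
grasp_force: 0.0
```

Emit:
jog_arm(deltas=[[0,0,0,0,0,0,0.7],[0,0,0,0,0,0,0.7],[0,0,0,0,0,0,0.7]])

```text
t: 11.6
eef_pos: [0.5219, 0.2146, 0.2013]
tool_rot: [-0.001, 0.125, 0.992, -0.0]
contact_force: [0.1, 0.1, -0.4]
gripper_width: 0.7
grasp_force: 0.0
```

Run:
```python
from station import bot
from h import *
c=bot.read_camera("wrist");cv2.imwrite("pics/w5.png",c["img"][:,:,::-1])
o=bot.get_obs();print(o['t'],o['eef_pos'],o['contact_force'],proj(c,[.5207,.2425,.082]),proj(c,[.4213,.2288,.0855]))
```

```text
11.65 [0.52199032 0.21464998 0.20140045] [-0.77159275 -0.82393721  0.11731416] [316.55881638 199.93475735] [267.03031289  73.53701727]
```

View pics/w5.png

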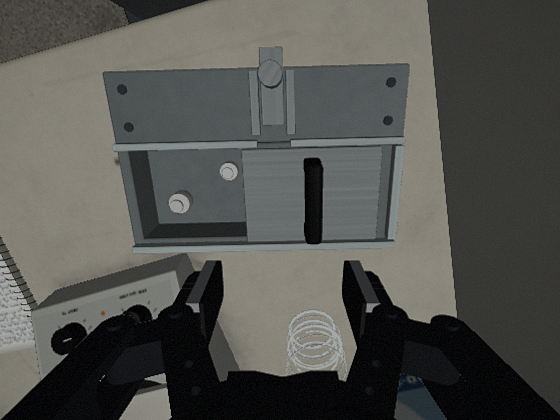

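The lid lies over the deck with its handle at (313,200), the well is open with both weights visible, and the bolt is still drawn back with the knob at (270,73). The robot is clear of everything.

```bash
python3 -c "
from station import bot
print(bot.hand_in())"
```

```text
the job is handed in; nothing more can be done
None
```

The weight store is open and handed in: I drew the bolt back to its stop, then slid the lid to its stop, and the gripper was clear of everything, at about 11.7 s.

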